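Retain the guide roller with a push-on clip

TASK

The guide roller of this conveyor unit has slid out along its axle and covers the clip groove: push it gently back home against its collar. Then take the orange retaining clip from the rack (leave the larger blue one) and press it down sideways onto the axle, into the groove just in front of the roller, until it snaps fully home, and let go. The axle does not stand out equally far every time, so feel for the groove with light pressure and never force the clip, which would break; leave the things round about where they are.

Things in the scene. Friction and masses are not known exactly. Their poses are not given: they have to be found in the camera images.
- tensioner: Guide roller unit, bolted down: aluminium base plate 112x78x10 with an upright cheek 84 high (front face at x = +37, clamp boss to x = +24). Origin on the bench under the axle, z up. A steel axle 18 thick runs along x at z = 55 and points to -x; its tip is at x = -26 to -51. All lengths in these notes are in mm unless marked.
- groove_about (a point): Point on the axle's centre line, 23 in front of the tensioner's origin, z = 55. The groove's middle lies on this line up to 12 mm either way from here: the axle is clamped at a setting that is not measured. Groove 6.5 long, 13 thick, then 12 of full 18 axle to the tip. With the lips resting on the full axle the clip's origin is 15 above this line, over the groove 12.
- roller (a joint): How far (m) the black roller (38 diameter, 20 long, blue seals) stands off its collar on the axle: 0 = home, up to 0.014 = slid out toward the tip, over the groove. It drags with about 2 N and stops hard at the collar; push on its face above the axle. At home its front face is 4 behind the groove's near edge (end play), 7.25 behind the groove's middle.
- clip: Orange acetal push-on clip, upright. Origin: centre of its C ring (inner 14, outer 23 wide, 5 thick along x), open downward: 8 wide mouth between two round lips on sprung arms, 4 to 8 below. Grip tab 9 thick (x), 20 wide (y), 22 to 43 above. In the groove it takes 8 to 12 N to snap, then pulls itself in and stops hard, origin on the axle line, x along the axle. It cannot pass the full axle; 40 N breaks it.
- rack: Grey clip rack 110x52x21, fixed, origin centre of underside. Two slots across it, 55 apart along its x (at x = -27.5 and +27.5), 6.5 wide and 15 deep, hold the orange and the blue clip upright, tabs up, in either order; the clips' x axes lie along the rack's x. The orange clip's origin then stands 14 above the bench.
- clip_big: Blue clip of the same kind and the same tab but with a larger ring (33 wide), for a thicker axle. Origin: centre of its ring. It stays in the rack.
- screw_tray: Small blue tray with screws, 73x105x33, left of the roller unit; origin centre of underside. Leave alone.
- hex_key_set: Red folding hex key set, 29x90x20, left of the roller unit; origin centre of underside. Leave alone.
- solder_spool: Spool of solder with blue flanges, 60 diameter, 50 high; origin centre of underside. Leave alone.

How it is judged:
By the outcome, as a careful person would: the job done as asked, in the order asked, and still so for the second after the job is handed in, with the robot touching nothing.
It also fails if it takes over 72 s, if anything falls off the work surface, if the arm or the gripper's body presses on something with over 40 N, if the wrist force passes 120 N, or if a joint passes its speed limit or range.

ROBOT

A 6-joint arm with a two-finger parallel gripper is mounted at the origin on the work surface; the furniture and walls round the work are solid. World frame = base frame: x ahead of the robot, y to its left, z up, the work surface at z = 0. Lengths are in m, angles in rad, forces in N, time in s.
With the tool pointing down it reaches from about 0.3 to 0.85 m from the base axis. Payload 4.2 kg.
Tool frame: the origin (TCP) lies between the finger pads; the fingertips stand 25 mm ahead of it and the grasp point (between the pads) lies 6 mm ahead of it; z points along the fingers, y is the line along which they close (so a half turn about z gives the same grasp; the last joint's range is limited). The gripper opens to 91 mm and grips with 3 to 60 N. Pads are 32 mm wide; open, the fingers measure 118 mm over their backs; the gripper's body (76 mm by 178 mm) begins 60 mm behind the grasp point.
Start: joints at [1.313, 0.32, 1.565, -0, 1.257, -0.02], TCP at [0.135, 0.559, 0.239] pointing down, gripper open.
Joint ranges: [-3.11, 3.11], [-0.84, 2.01], [0.21, 2.61], [-1.34, 4.49], [0.05, 2.63], [-2.56, 2.56]. Speed limits (rad/s): [2.57, 2.57, 3.14, 3.14, 3.14, 3.14].

INTERFACE

Orientations are given as a unit quaternion [x, y, z, w].
In Python, from bench import read_state, read_camera, finish_job, search_frame, mark_of gives the robot as it stands.
- The arm moves only by the tool send_rows, never from a script. Its argument "motion" is one flat list of numbers, 7 for each row, row after row: the shift along the tool's x, y, z in m, then the turn, a rotation vector about the tool's x, y, z in degrees, then the gripper's target within -1 to 1 (fully open at 1, half-way at 0, shut at -1). A call has exactly 10 rows; each row shifts and turns the commanded pose from where the row before left it, along the tool's axes as they then stand; what a row does not reach is not made up. A row lasts 1/8 s, in which the tool goes at most 62.5 mm and 10.7 degrees, less where a joint would pass 70% of its speed; a pose out of reach is approached as far as the arm can. A call with a gripper value outside its range is refused whole. The fingers move at their own pace and stop on an object; "squeeze" is the grip in N (left out, the last holds). Time passes only in rows, so rows that do not move let the fingers close, or fill a call up. It gives the time, the measured TCP pose, the force, the opening and the grip force at its end, in the units of the state.
- read_state(): the state, without advancing time (a new reading comes with each control period).
- read_camera(name): name is "scene" or "top"; returns a dict with "image" (384x512x3 uint8, red, green, blue), "camera_matrix" (3x3 intrinsics, pixels), "pose" (4x4, takes a point from camera to world coordinates). Camera axes: x right, y down, z forward; pixel columns grow to the right and rows downward; lengths in m; the calibration is good to about 2 mm. A picture is of the moment at which its call begins. There is no depth.
- finish_job(): hands the job in; it is judged then, once.
Trained networks look in the newest picture that a camera, given by its name, has taken for a name from the list of things; names that differ only in an ending like _2 or _b are one class to them, and where a whole thing is asked for, a point or a joint stands for the part that bears it (a point fixed in the world has none). Each returns a list of dicts, best first, with "p" (0 to 1); they miss things now and then, are a little off and sometimes report something else, mostly with a low value. They report only what shows in the picture. A call takes as long as a camera call.
- search_frame(camera, name): "at" ([x, y, z] in m, in world coordinates, good to about 4 mm: the middle of the surface that is visible of it).
- mark_of(camera, name): "at" ([x, y, z] in m, in world coordinates, good to about 4 mm: a listed point, or the origin of a listed thing).
The state is a dict: "t": time; "joints": joint angles; "joint_velocities": joint speeds; "tau": joint torques, N m; "eef_pos": TCP position; "ee_rot": TCP orientation; "contact_force": force on the tool from outside, world axes, zero at the start; "moment": the same for the moment, N m; "grip_width": finger opening in m; "grip_force": force on a finger pad.
Only numpy, scipy, OpenCV 4.12 (cv2) and the standard library are available. Lean on these libraries where they do the work, as an engineer would, in place of code of your own. Each camera call takes 0.05 s, during which the arm holds its last target. There are 200 camera calls.

## Working session

There is one attempt and no reset: what is moved stays moved. The work goes in short steps, Python scripts to look and compute and a tool call to move; the robot and the scene stay as the last step left them, time stands still between calls to the robot, and variables do not carry over. Pictures are saved under pics/ and viewed, at most 10 in all, crops included, and the job is handed in when it is done.

Besides the shell and the picture viewer there is one more tool, called after "Call:" as name(argument=value, ...), one argument or row to a line, values as JSON. send_rows: Moves the arm, as the interface text tells. Its arguments: {"type":"object","properties":{"motion":{"type":"array"},"squeeze":{"type":"number"}},"required":["motion"]}

```bash
mkdir -p pics; cat > h.py <<'E'
import cv2,numpy as np
from bench import *
def shot(c,n):
    d=read_camera(c); cv2.imwrite(f'pics/{n}.png',cv2.cvtColor(d['image'],cv2.COLOR_RGB2BGR)); return d
def proj(d,p):
    T=np.linalg.inv(d['pose']); q=d['camera_matrix']@(T[:3,:3]@np.array(p)+T[:3,3]); return q[:2]/q[2]
def onplane(d,uv,z):
    r=d['pose'][:3,:3]@np.linalg.inv(d['camera_matrix'])@np.array([uv[0],uv[1],1]); o=d['pose'][:3,3]
    return o+r*(z-o[2])/r[2]
E
python3 - <<'E'
from h import *
np.set_printoptions(precision=4,suppress=True)
for c in('scene','top'):
    d=shot(c,c+'0'); print(c,d['pose'][:3,3])
    for n in('tensioner','groove_about','roller','clip','rack','clip_big','screw_tray','hex_key_set','solder_spool'):
        print(n,'M',[(np.round(e['at'],4).tolist(),round(e['p'],2)) for e in mark_of(c,n)[:2]],'S',[(np.round(e['at'],4).tolist(),round(e['p'],2)) for e in search_frame(c,n)[:2]])
s=read_state();print(s['eef_pos'],s['ee_rot'],s['t'])
E
```

```text
scene [-0.0421 -0.1518  0.7222]
tensioner M [([0.5286, 0.3827, -0.0026], 0.87), ([0.5092, -0.0494, 0.0023], 0.63)] S [([0.5262, 0.3809, 0.013], 0.9)]
groove_about M [([0.5077, 0.3841, 0.0554], 0.89), ([0.5297, 0.3849, -0.0052], 0.57)] S [([0.5278, 0.3722, 0.0151], 0.63)]Traceback (most recent call last):
  File "<stdin>", line 6, in <module>
ValueError: it knows: clip, clip_big, groove_about, hex_key_set, rack, screw_tray, solder_spool, tensioner
```

View pics/scene0.png

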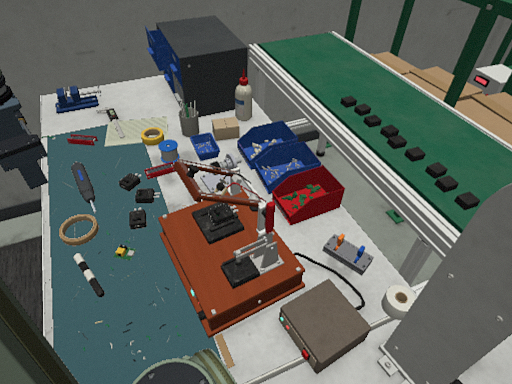

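The scene picture shows the rack with its orange and blue clips at about (347,253). The roller unit is probably near (230,185) and the spool is at (168,150).

```bash

python3 - <<'E'
from h import *
np.set_printoptions(precision=4,suppress=True)
for c in('scene','top'):
    d=shot(c,c+'1'); print(c,d['pose'].tolist(),d['camera_matrix'].tolist())
    for n in('tensioner','groove_about','clip','rack','clip_big','screw_tray','hex_key_set','solder_spool'):
        print(n,'M',[(np.round(e['at'],4).tolist(),round(e['p'],2),proj(d,e['at']).round()) for e in mark_of(c,n)[:2]],'S',[(np.round(e['at'],4).tolist(),round(e['p'],2)) for e in search_frame(c,n)[:2]])
s=read_state();print(s['eef_pos'],s['ee_rot'],s['t'])
E
```

```text
scene [[0.5922169831282076, -0.5569221258035791, 0.582337351270676, -0.04206213412059741], [-0.8055768529190722, -0.42538295576213647, 0.4124260842721658, -0.15176323415468104], [0.01802717214451306, -0.7133632221649014, -0.7005625841614591, 0.7221811226618005], [0.0, 0.0, 0.0, 1.0]] [[350.6430174483647, 0.0, 252.76702815217897], [0.0, 350.6430174483647, 189.89224463452118], [0.0, 0.0, 1.0]]
tensioner M [([0.528, 0.3823, -0.0029], 0.75, array([218., 181.]))] S [([0.5258, 0.3778, 0.0115], 0.62)]
groove_about M [([0.5107, 0.3871, 0.0559], 0.8, array([212., 168.]))] S [([0.5285, 0.372, 0.0162], 0.72)]
clip M [([0.5089, -0.0215, 0.0174], 0.39, array([337., 247.]))] S [([0.5046, -0.0187, 0.0495], 0.65)]
rack M [([0.5106, -0.0507, 0.0039], 0.6, array([347., 255.]))] S [([0.5024, -0.0519, 0.0246], 0.56)]
clip_big M [([0.5074, -0.0726, 0.0181], 0.62, array([356., 257.]))] S [([0.4961, -0.0743, 0.0512], 0.51)]
screw_tray M [([0.6116, 0.5135, 0.0004], 0.87, array([204., 150.])), ([0.5113, -0.0509, 0.0003], 0.42, array([347., 256.]))] S [([0.6198, 0.5187, 0.0134], 0.66)]
hex_key_set M [([0.449,
[... 935 characters left out ...]
363., 202.]))] S [([0.5117, -0.0175, 0.0565], 0.62)]
rack M [([0.5123, -0.0522, 0.005], 0.98, array([376., 203.]))] S [([0.5081, -0.0483, 0.0263], 0.89)]
clip_big M [([0.5066, -0.0786, 0.0149], 0.49, array([387., 204.]))] S []
screw_tray M [([0.6107, 0.5096, 0.0002], 0.76, array([158., 173.])), ([0.5054, -0.0783, 0.0153], 0.3, array([387., 204.]))] S [([0.6171, 0.5128, 0.0011], 0.79), ([0.5134, -0.0205, 0.0557], 0.49)]
hex_key_set M [([0.4464, 0.5437, 0.0016], 0.56, array([144., 236.]))] S [([0.4459, 0.5428, 0.0105], 0.66)]
solder_spool M [([0.5211, 0.5824, -0.0025], 0.64, array([130., 208.]))] S [([0.5217, 0.5751, 0.0502], 0.88)]
[0.1354 0.5588 0.239 ] [ 0.1186  0.9929  0.     -0.    ] 1.95
```

View pics/top1.png

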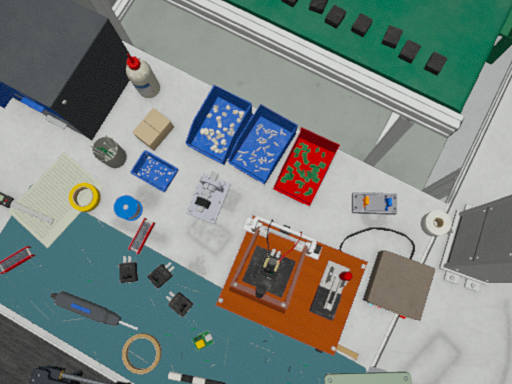

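The top view shows the roller unit at about (208,197), the rack at (375,203) with orange left at (365,201) and blue right, the spool at (127,207), the tray at (155,170) and the hex set at (141,235). I'll take close crops to get yaw angles.

```bash

python3 - <<'E'
import cv2,numpy as np
a=cv2.imread('pics/top1.png');b=cv2.imread('pics/scene1.png')
r=lambda i,x,y,w,h,s:cv2.resize(i[y:y+h,x:x+w],(w*s,h*s),interpolation=cv2.INTER_CUBIC)
t=r(a,174,160,66,74,6);t2=r(a,340,180,66,44,6);s=r(b,195,140,66,70,6)[:300]
c=np.zeros((600,800,3),np.uint8)
c[:444,:396]=t; c[:300,400:796]=s; c[310:574,400:796]=t2
cv2.imwrite('pics/c1.png',c)
E
```

```text
(no output)
```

View pics/c1.png

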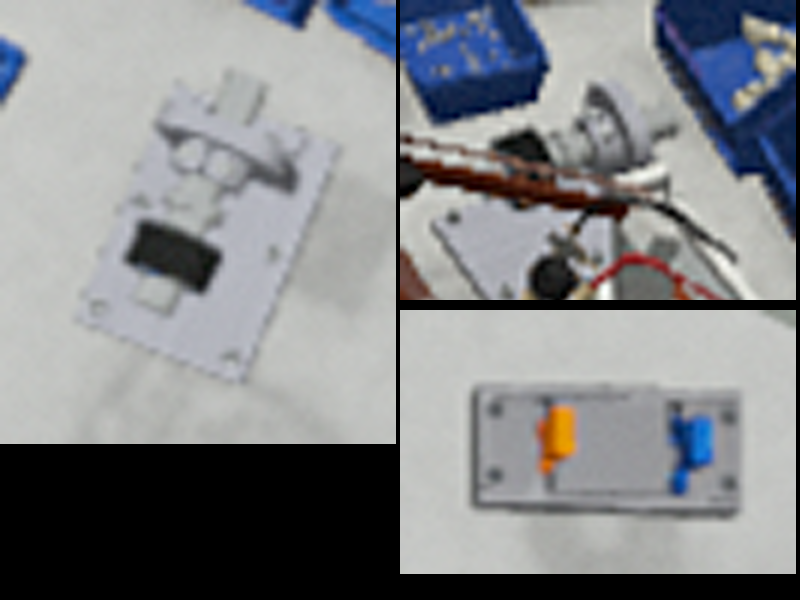

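The crops show the axle tip at about (155,295) in the crop, and the black roller slid out with its front face at about (170,280). In the rack, orange is left at (555,435) and blue is right.

```bash
cat > k.py <<'E'
import numpy as np,cv2,json
from h import *
P=np.array([[-0.02864129091762568,-0.9831064077460544,0.18078016346718065,0.332893584463174],[-0.999325841043217,0.032317166080741734,0.017420223872751738,0.22845313853586788],[-0.022968236280545503,-0.18015935120098092,-0.9833692431111534,1.120288317659151],[0,0,0,1]])
D=dict(pose=P,camera_matrix=np.array([[439.6793649127624,0,257.8425981276102],[0,439.6793649127624,196.71824309831277],[0,0,1]]))
E
python3 - <<'E'
from k import *
def f(x,y,z,ox=174,oy=160): return onplane(D,(ox+x/6-.5+.08,oy+y/6-.5+.08),z)
g=lambda a,b:(np.degrees(np.arctan2(*(a-b)[[1,0]])).round(1),np.linalg.norm(a-b).round(4))
A=[f(340,150,.01),f(240,380,.01),f(80,318,.01),f(175,85,.01)]
print('plate',[a[:2].round(4) for a in A]);print(g(A[0],A[1]),g(A[3],A[2]),g(A[2],A[1]))
print('plate front mid',((A[1]+A[2])/2).round(4))
print('tip',f(154,308,.055).round(4),'tip top',f(156,300,.064).round(4),'axleback',f(243,85,.055).round(4),g(f(243,85,.055),f(157,298,.055)))
print('roller front top edge',f(130,262,.070).round(4),f(210,293,.070).round(4),g(f(130,262,.07),f(210,293,.07)),'mid',f(172,282,.074).round(4))
print('roller rear top',f(178,222,.074).round(4))
h=lambda x,y,z:f(x-400,y-310,z,340,180)
R=[h(475,385,.021),h(740,390,.021),h(740,513,.021),h(475,505,.021)]
print('rack',[a[:2].round(4) for a in R],sum(R)/4,g(R[0],R[1]),g(R[3],R[2]))
print('tab orange',h(564,432,.057).round(4),'blue',h(702,440,.057).round(4))
E
```

```text
plate [array([0.5712, 0.3185]), array([0.4729, 0.3627]), array([0.5017, 0.4309]), array([0.6024, 0.3896])]
(np.float64(-24.2), np.float64(0.1078)) (np.float64(-22.3), np.float64(0.1088)) (np.float64(67.1), np.float64(0.074))
plate front mid [0.4873 0.3968 0.01  ]
tip [0.498  0.3923 0.055 ] tip top [0.4999 0.3901 0.064 ] axleback [0.5905 0.3547 0.055 ] (np.float64(-22.3), np.float64(0.0956))
roller front top edge [0.5149 0.3996 0.07  ] [0.5011 0.3672 0.07  ] (np.float64(67.0), np.float64(0.0352)) mid [0.5054 0.382  0.074 ]
roller rear top [0.5299 0.3795 0.074 ]
rack [array([0.5391, 0.0088]), array([ 0.5333, -0.1021]), array([ 0.4811, -0.0977]), array([0.488 , 0.0122])] [ 0.51033821 -0.04470407  0.021     ] (np.float64(87.0), np.float64(0.1111)) (np.float64(86.4), np.float64(0.1101))
tab orange [ 0.5117 -0.0187  0.057 ] blue [ 0.5066 -0.0742  0.057 ]
```

```bash
cat >> k.py <<'E'
from scipy.spatial.transform import Rotation as R
def plan(p,hd,n,pp=None,h0=None):
    """rows from the current pose to tcp p (world), tool y heading hd deg (down)"""
    s=read_state(); p0=np.array(s['eef_pos']) if pp is None else np.array(pp)
    R0=R.from_quat(s['ee_rot'])
    if h0 is None: y=R0.as_matrix()[:,1]; h0=np.degrees(np.arctan2(y[1],y[0]))
    mk=lambda h:(lambda c,q:R.from_matrix(np.array([[-q,c,0],[c,q,0],[0,0,-1]]).T.T))(np.cos(np.radians(h)),np.sin(np.radians(h)))
    dh=(hd-h0+180)%360-180
    if pp is None: print('tilt err',np.degrees((R0.inv()*mk(h0)).as_rotvec()).round(2),'h0',round(h0,2),'dh',round(dh,2))
    out=[];last=p0
    for i in range(n):
        Rc=mk(h0+dh*i/n); q=p0+(np.array(p)-p0)*(i+1)/n
        out.append(np.r_[Rc.inv().apply(q-last),0,0,-dh/n]); last=q
    for o in out: print(','.join(f'{v:.4f}'.rstrip('0').rstrip('.') for v in o))
u=lambda yaw:np.array([np.cos(np.radians(yaw)),np.sin(np.radians(yaw)),0])
E
python3 - <<'E'
from k import *
S=dict(pose=np.array([[0.5922169831282076,-0.5569221258035791,0.582337351270676,-0.04206213412059741],[-0.8055768529190722,-0.42538295576213647,0.4124260842721658,-0.15176323415468104],[0.01802717214451306,-0.7133632221649014,-0.7005625841614591,0.7221811226618005],[0,0,0,1]]),camera_matrix=np.array([[350.643,0,252.767],[0,350.643,189.892],[0,0,1]]))
# where the top rays of bar ends land in scene, for heights
for uv in((250,222),(317,250)):
    for z in(.1,.15,.2,.25,.3): w=onplane(D,uv,z); print(uv,z,w[:2].round(3),proj(S,w).round())
O=np.array([.5293,.3826,0]); v=u(-23)
# stand closed fingers in front: tcp 70 mm ahead of origin, high
plan(O-.075*v+[0,0,.16],-23,10)
a=cv2.imread('pics/scene1.png')[130:290,150:310]
cv2.imwrite('pics/c2.png',cv2.resize(a,None,fx=3.5,fy=3.5,interpolation=cv2.INTER_CUBIC))
E
```

```text
(250, 222) 0.1 [0.461 0.267] [233. 184.]
(250, 222) 0.15 [0.455 0.265] [232. 171.]
(250, 222) 0.2 [0.448 0.263] [230. 157.]
(250, 222) 0.25 [0.442 0.261] [228. 141.]
(250, 222) 0.3 [0.436 0.259] [227. 124.]
(317, 250) 0.1 [0.391 0.114] [267. 229.]
(317, 250) 0.15 [0.389 0.12 ] [265. 214.]
(317, 250) 0.2 [0.386 0.125] [263. 198.]
(317, 250) 0.25 [0.383 0.131] [261. 180.]
(317, 250) 0.3 [0.38  0.136] [258. 160.]
tilt err [ 0. -0.  0.] h0 76.37 dh -99.37
-0.035,-0.0066,0.0079,0,0,9.9375
-0.0356,-0.0005,0.0079,0,0,9.9375
-0.0352,0.0057,0.0079,0,0,9.9375
-0.0337,0.0117,0.0079,0,0,9.9375
-0.0312,0.0173,0.0079,0,0,9.9375
-0.0277,0.0224,0.0079,0,0,9.9375
-0.0234,0.0269,0.0079,0,0,9.9375
-0.0184,0.0305,0.0079,0,0,9.9375
-0.0129,0.0332,0.0079,0,0,9.9375
-0.007,0.035,0.0079,0,0,9.9375
```

View pics/c2.png

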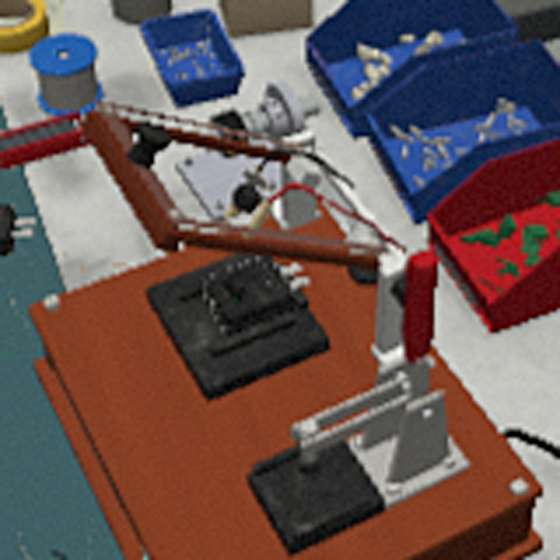

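The crop shows a raised brown frame between the robot and the roller unit. I'll check its height before moving.

```bash

python3 - <<'E'
from k import *
S=dict(pose=np.array([[0.5922169831282076,-0.5569221258035791,0.582337351270676,-0.04206213412059741],[-0.8055768529190722,-0.42538295576213647,0.4124260842721658,-0.15176323415468104],[0.01802717214451306,-0.7133632221649014,-0.7005625841614591,0.7221811226618005],[0,0,0,1]]),camera_matrix=np.array([[350.643,0,252.767],[0,350.643,189.892],[0,0,1]]))
for uv in((176,164),(200,199)):
    for z in(.1,.15,.2,.25,.3): w=onplane(S,uv,z); print(uv,z,w[:2].round(3),proj(D,w).round())
a=cv2.imread('pics/top1.png')[205:355,190:370]
cv2.imwrite('pics/c3.png',cv2.resize(a,None,fx=4,fy=4,interpolation=cv2.INTER_CUBIC))
E
```

```text
(176, 164) 0.1 [0.429 0.44 ] [176. 238.]
(176, 164) 0.15 [0.391 0.393] [193. 252.]
(176, 164) 0.2 [0.354 0.345] [211. 269.]
(176, 164) 0.25 [0.316 0.298] [233. 287.]
(176, 164) 0.3 [0.278 0.25 ] [257. 309.]
(200, 199) 0.1 [0.371 0.299] [237. 261.]
(200, 199) 0.15 [0.337 0.263] [252. 276.]
(200, 199) 0.2 [0.304 0.226] [270. 291.]
(200, 199) 0.25 [0.271 0.19 ] [289. 309.]
(200, 199) 0.3 [0.238 0.154] [311. 330.]
```

View pics/c3.png

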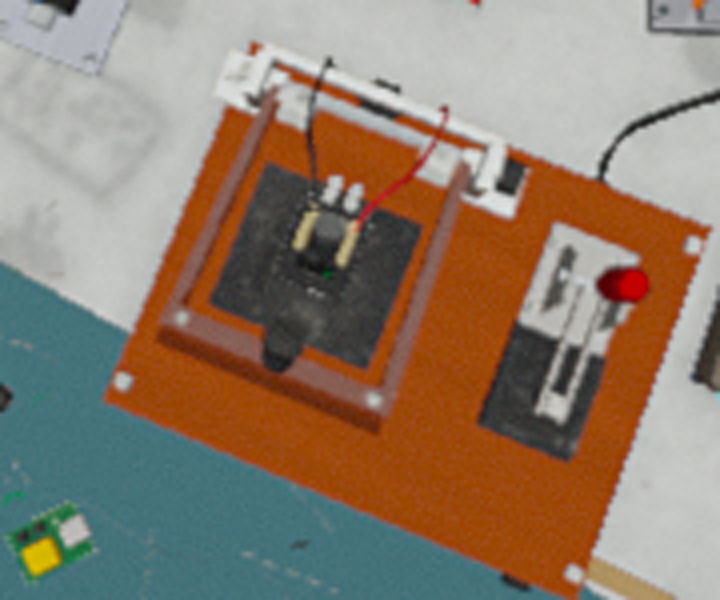

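The frame's far edge is near (0.32,0.30) at 0.25 m high, clear of this path. Its hinge side is at about 0.18 m. I'll move to in front of the axle and close the fingers.

Call:
send_rows(
  motion=[-0.035,-0.0066,0.0079,0,0,9.94,-1,-0.0356,-0.0005,0.0079,0,0,9.94,-1,-0.0352,0.0057,0.0079,0,0,9.94,-1,-0.0337,0.0117,0.0079,0,0,9.94,-1,-0.0312,0.0173,0.0079,0,0,9.94,-1,-0.0277,0.0224,0.0079,0,0,9.94,-1,-0.0234,0.0269,0.0079,0,0,9.94,-1,-0.0184,0.0305,0.0079,0,0,9.94,-1,-0.0129,0.0332,0.0079,0,0,9.94,-1,-0.007,0.035,0.0079,0,0,9.94,-1],
  squeeze=20,
)

```text
t: 3.2
eef_pos: [0.4613, 0.4115, 0.1597]
ee_rot: [0.836, 0.549, 0.0, -0.0]
contact_force: [-0.7, 0.5, 0.4]
grip_width: 0.0004
grip_force: 0.0
```

Call:
send_rows(
  motion=[0,0,0,0,0,0,-1,0,0,0,0,0,0,-1,0,0,0,0,0,0,-1,0,0,0,0,0,0,-1,0,0,0,0,0,0,-1,0,0,0,0,0,0,-1,0,0,0,0,0,0,-1,0,0,0,0,0,0,-1,0,0,0,0,0,0,-1,0,0,0,0,0,0,-1],
)

```text
t: 4.45
eef_pos: [0.4602, 0.4119, 0.16]
ee_rot: [0.834, 0.552, 0.0, -0.0]
contact_force: [0.2, 0.4, 0.1]
grip_width: 0.0002
grip_force: 0.0
```

```bash
python3 - <<'E'
from k import *
for c in('scene','top'):
    d=shot(c,c+'2')
    for n in('tensioner','groove_about'):
        print(n,'M',[(np.round(e['at'],4).tolist(),round(e['p'],2)) for e in mark_of(c,n)[:1]])
O=np.array([.5293,.3826,0]); v=u(-23)
plan(O-.052*v+[0,0,.092],-23,10)
s=read_state();print(s['t'],s['eef_pos'],s['grip_width'],s['contact_force'])
a=cv2.imread('pics/top2.png')[160:240,160:260];b=cv2.imread('pics/scene2.png')[120:220,150:250]
f=lambda i:cv2.resize(i,(400,int(400*i.shape[0]/i.shape[1])),interpolation=cv2.INTER_CUBIC)
c=np.zeros((400,800,3),np.uint8);c[:320,:400]=f(a);c[:,400:]=f(b);cv2.imwrite('pics/c4.png',c)
E
```

```text
tensioner M [([0.5308, 0.3846, -0.0021], 0.95)]
groove_about M [([0.5104, 0.3853, 0.0559], 0.7)]
tensioner M [([0.5308, 0.3835, 0.006], 0.98)]
groove_about M [([0.5111, 0.39, 0.0526], 0.85)]
tilt err [-0.   -0.01 -0.  ] h0 -23.02 dh 0.02
0,0.0023,0.0068,0,0,-0.0025
0,0.0023,0.0068,0,0,-0.0025
0,0.0023,0.0068,0,0,-0.0025
0,0.0023,0.0068,0,0,-0.0025
0,0.0023,0.0068,0,0,-0.0025
0,0.0023,0.0068,0,0,-0.0025
0,0.0023,0.0068,0,0,-0.0025
0,0.0023,0.0068,0,0,-0.0025
0,0.0023,0.0068,0,0,-0.0025
0,0.0023,0.0068,0,0,-0.0025
4.75 [0.46021105 0.41192474 0.15999155] 0.0006250437042941587 [0.70178832 0.55065782 0.31508841]
```

View pics/c4.png

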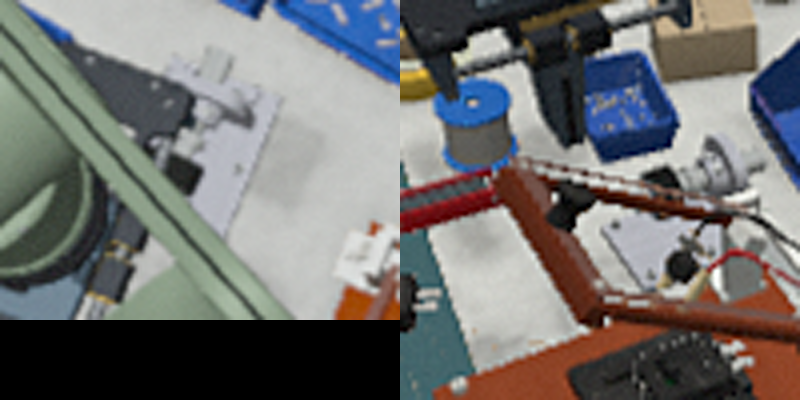

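The pictures show the closed fingers standing in front of the axle, clear of the brown frame. Next I'll go down to tip height 67 mm and then advance against the roller face in small steps.

Call:
send_rows(
  motion=[0,0.001,0.0068,0,0,0,-1,0,0.001,0.0068,0,0,0,-1,0,0.001,0.0068,0,0,0,-1,0,0.001,0.0068,0,0,0,-1,0,0.001,0.0068,0,0,0,-1,0,0.001,0.0068,0,0,0,-1,0,0.001,0.0068,0,0,0,-1,0,0.001,0.0068,0,0,0,-1,0,0.001,0.0068,0,0,0,-1,0,0.001,0.0068,0,0,0,-1],
)

```text
t: 6.0
eef_pos: [0.4695, 0.408, 0.0915]
ee_rot: [0.834, 0.552, 0.0, -0.0]
contact_force: [0.3, 0.1, 0.6]
grip_width: 0.0007
grip_force: 0.0
```

Call:
send_rows(
  motion=[0,0.0025,0,0,0,0,-1,0,0.0025,0,0,0,0,-1,0,0.0025,0,0,0,0,-1,0,0.0025,0,0,0,0,-1,0,0.0025,0,0,0,0,-1,0,0.0025,0,0,0,0,-1,0,0.0025,0,0,0,0,-1,0,0.0025,0,0,0,0,-1,0,0,0,0,0,0,-1,0,0,0,0,0,0,-1],
)

```text
t: 7.25
eef_pos: [0.4878, 0.4002, 0.092]
ee_rot: [0.834, 0.552, -0.0, -0.0]
contact_force: [-0.9, -0.2, 0.3]
grip_width: 0.0003
grip_force: 0.0
```

Call:
send_rows(
  motion=[0,0.001,0,0,0,0,-1,0,0.001,0,0,0,0,-1,0,0.001,0,0,0,0,-1,0,0.001,0,0,0,0,-1,0,0.001,0,0,0,0,-1,0,0.001,0,0,0,0,-1,0,0.001,0,0,0,0,-1,0,0.001,0,0,0,0,-1,0,0.001,0,0,0,0,-1,0,0.001,0,0,0,0,-1],
)

```text
t: 8.5
eef_pos: [0.4971, 0.3963, 0.092]
ee_rot: [0.834, 0.552, 0.0, -0.0]
contact_force: [0.2, 0.2, -0.2]
grip_width: 0.0002
grip_force: 0.0
```

Call:
send_rows(
  motion=[0,0.0008,0,0,0,0,-1,0,0.0008,0,0,0,0,-1,0,0.0008,0,0,0,0,-1,0,0.0008,0,0,0,0,-1,0,0.0008,0,0,0,0,-1,0,0,0,0,0,0,-1,0,0,0,0,0,0,-1,0,0,0,0,0,0,-1,0,0,0,0,0,0,-1,0,0,0,0,0,0,-1],
)

```text
t: 9.75
eef_pos: [0.5007, 0.3948, 0.092]
ee_rot: [0.834, 0.552, 0.0, -0.0]
contact_force: [0.6, -0.3, -0.5]
grip_width: 0.0006
grip_force: 0.0
```

Call:
send_rows(
  motion=[0,0.0005,0,0,0,0,-1,0,0.0005,0,0,0,0,-1,0,0.0005,0,0,0,0,-1,0,0.0005,0,0,0,0,-1,0,0.0005,0,0,0,0,-1,0,0.0005,0,0,0,0,-1,0,0.0005,0,0,0,0,-1,0,0.0005,0,0,0,0,-1,0,0.0005,0,0,0,0,-1,0,0.0005,0,0,0,0,-1],
)

```text
t: 11.0
eef_pos: [0.5052, 0.3928, 0.092]
ee_rot: [0.834, 0.552, -0.0, -0.0]
contact_force: [-2.5, 1.1, 0.1]
grip_width: 0.0002
grip_force: 1.0
```

Call:
send_rows(
  motion=[0,0.0005,0,0,0,0,-1,0,0.0005,0,0,0,0,-1,0,0.0005,0,0,0,0,-1,0,0.0005,0,0,0,0,-1,0,0.0005,0,0,0,0,-1,0,0.0005,0,0,0,0,-1,0,0.0005,0,0,0,0,-1,0,0.0005,0,0,0,0,-1,0,0.0005,0,0,0,0,-1,0,0.0005,0,0,0,0,-1],
)

```text
t: 12.25
eef_pos: [0.51, 0.3908, 0.092]
ee_rot: [0.834, 0.552, 0.0, -0.0]
contact_force: [-2.5, 0.1, -0.1]
grip_width: 0.0003
grip_force: 1.0
```

The force is about 2.5 N against the push, so the roller is sliding. I'll continue until it stops hard.

Call:
send_rows(
  motion=[0,0.0004,0,0,0,0,-1,0,0.0004,0,0,0,0,-1,0,0.0004,0,0,0,0,-1,0,0.0004,0,0,0,0,-1,0,0.0004,0,0,0,0,-1,0,0.0004,0,0,0,0,-1,0,0.0004,0,0,0,0,-1,0,0.0004,0,0,0,0,-1,0,0.0004,0,0,0,0,-1,0,0.0004,0,0,0,0,-1],
)

```text
t: 13.5
eef_pos: [0.5125, 0.3897, 0.0919]
ee_rot: [0.834, 0.552, -0.001, -0.001]
contact_force: [-6.8, 2.3, 1.7]
grip_width: 0.0005
grip_force: 3.5
```

Call:
send_rows(
  motion=[0,0.0003,0,0,0,0,-1,0,0.0003,0,0,0,0,-1,0,0,0,0,0,0,-1,0,0,0,0,0,0,-1,0,0,0,0,0,0,-1,0,0,0,0,0,0,-1,0,0,0,0,0,0,-1,0,0,0,0,0,0,-1,0,0,0,0,0,0,-1,0,0,0,0,0,0,-1],
)

```text
t: 14.75
eef_pos: [0.5125, 0.3897, 0.092]
ee_rot: [0.834, 0.552, -0.001, -0.001]
contact_force: [-7.4, 3.7, 1.3]
grip_width: 0.0006
grip_force: 3.9
```

Position is unchanged and the force has risen to 8 N, so the roller is home against its collar with the TCP at s = 0.3195 along the unit's x. I'll retreat, lift clear and look.

Call:
send_rows(
  motion=[0,-0.002,0,0,0,0,-1,0,-0.006,-0.001,0,0,0,-1,0,-0.006,-0.02,0,0,0,-1,0,0,-0.026,0,0,0,-1,0,0,-0.026,0,0,0,-1,0,0,-0.026,0,0,0,-1,0,0,-0.026,0,0,0,-0.1,0,0,-0.026,0,0,0,-0.1,0,0,-0.026,0,0,0,-0.1,0,0,-0.026,0,0,0,-0.1],
)

```text
t: 16.0
eef_pos: [0.5019, 0.3942, 0.2961]
ee_rot: [0.834, 0.552, 0.001, 0.001]
contact_force: [0.6, 0.2, -0.6]
grip_width: 0.0377
grip_force: 0.0
```

```bash
python3 - <<'E'
from k import *
s=read_state();print(s['t'],s['eef_pos'])
plan([.512,-.019,.30],-94,10)
plan([.512,-.019,.10],-94,10,[.512,-.019,.30],-94)
E
```

```text
16.0 [0.5019156  0.39420938 0.29611753]
tilt err [ 0.12 -0.05  0.  ] h0 -23.04 dh -70.96
-0.0376,0.0171,-0.0004,0,0,7.0956
-0.0352,0.0216,-0.0004,0,0,7.0956
-0.0323,0.0258,-0.0004,0,0,7.0956
-0.0289,0.0296,-0.0004,0,0,7.0956
-0.025,0.0329,-0.0004,0,0,7.0956
-0.0207,0.0358,-0.0004,0,0,7.0956
-0.0161,0.0381,-0.0004,0,0,7.0956
-0.0113,0.0398,-0.0004,0,0,7.0956
-0.0063,0.0408,-0.0004,0,0,7.0956
-0.0012,0.0413,-0.0004,0,0,7.0956
0,0,0.02,0,0,0
0,0,0.02,0,0,0
0,0,0.02,0,0,0
0,0,0.02,0,0,0
0,0,0.02,0,0,0
0,0,0.02,0,0,0
0,0,0.02,0,0,0
0,0,0.02,0,0,0
0,0,0.02,0,0,0
0,0,0.02,0,0,0
```

Call:
send_rows(
  motion=[-0.0376,0.0171,-0.0004,0,0,7.1,-0.1,-0.0352,0.0216,-0.0004,0,0,7.1,-0.1,-0.0323,0.0258,-0.0004,0,0,7.1,-0.1,-0.0289,0.0296,-0.0004,0,0,7.1,-0.1,-0.025,0.0329,-0.0004,0,0,7.1,-0.1,-0.0207,0.0358,-0.0004,0,0,7.1,-0.1,-0.0161,0.0381,-0.0004,0,0,7.1,-0.1,-0.0113,0.0398,-0.0004,0,0,7.1,-0.1,-0.0063,0.0408,-0.0004,0,0,7.1,-0.1,-0.0012,0.0413,-0.0004,0,0,7.1,-0.1],
)

```text
t: 17.25
eef_pos: [0.5117, -0.0207, 0.2994]
ee_rot: [0.999, -0.037, 0.001, 0.001]
contact_force: [0.7, 0.2, -0.4]
grip_width: 0.0409
grip_force: 0.0
```

Call:
send_rows(
  motion=[0,0,0.018,0,0,0,-0.1,0,0,0.018,0,0,0,-0.1,0,0,0.018,0,0,0,-0.1,0,0,0.018,0,0,0,-0.1,0,0,0.018,0,0,0,-0.1,0,0,0.018,0,0,0,-0.1,0,0,0.018,0,0,0,-0.1,0,0,0.018,0,0,0,-0.1,0,0,0.018,0,0,0,-0.1,0,0,0.018,0,0,0,-0.1],
)

```text
t: 18.5
eef_pos: [0.512, -0.0192, 0.1187]
ee_rot: [0.999, -0.035, 0.001, 0.001]
contact_force: [-0.1, 0.6, -0.4]
grip_width: 0.041
grip_force: 0.0
```

```bash
python3 - <<'E'
from k import *
s=read_state();print(s['t'],s['eef_pos'],s['grip_width'])
d=shot('top','top3')
for n in('tensioner','groove_about'): print(n,[(np.round(e['at'],4).tolist(),round(e['p'],2)) for e in mark_of('top',n)[:1]])
e=shot('scene','scene3')
f=lambda x,y,z,w,c:None
a=cv2.imread('pics/top3.png')[160:234,174:240];b=cv2.imread('pics/scene3.png')[210:285,305:385]
c=np.zeros((600,800,3),np.uint8)
A=cv2.resize(a,None,fx=6,fy=6,interpolation=cv2.INTER_CUBIC);B=cv2.resize(b,None,fx=5,fy=5,interpolation=cv2.INTER_CUBIC)
c[:444,:396]=A;c[:375,400:800]=B;cv2.imwrite('pics/c5.png',c)
E
```

```text
18.5 [ 0.5120205  -0.01923047  0.11872303] 0.040958120195342854
tensioner [([0.5309, 0.3809, 0.0035], 0.63)]
groove_about [([0.609, 0.5097, -0.0013], 0.73)]
```

View pics/c5.png

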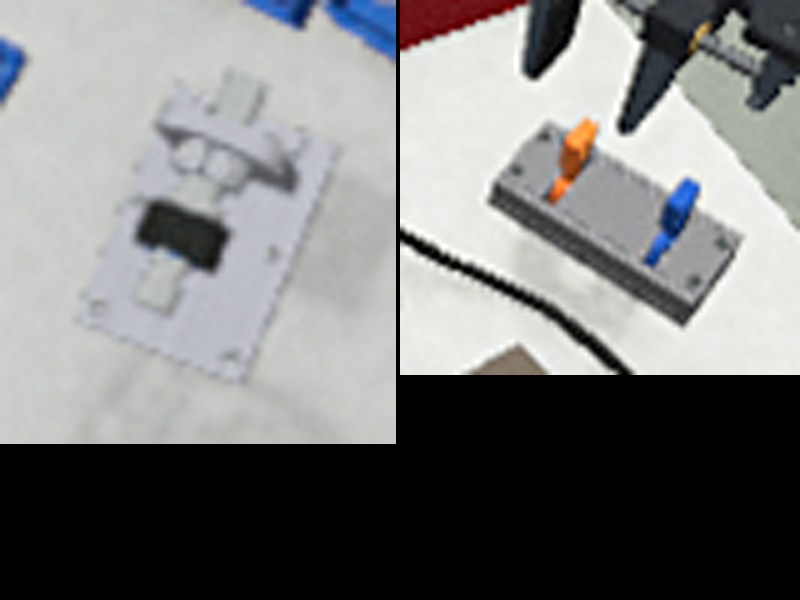

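The roller is now clearly back at its collar with the groove land free (crop, roller face at about (185,260)). The open fingers stand over the orange tab, with the right finger between orange and blue. Going down and closing lightly.

Call:
send_rows(
  motion=[0,0,0.0081,0,0,0,-0.1,0,0,0.0081,0,0,0,-0.1,0,0,0.0081,0,0,0,-0.1,0,0,0.0081,0,0,0,-0.1,0,0,0.0081,0,0,0,-0.1,0,0,0.0081,0,0,0,-0.1,0,0,0.0081,0,0,0,-0.1,0,0,0,0,0,0,-0.1,0,0,0,0,0,0,-0.5,0,0,0,0,0,0,-0.6],
  squeeze=6,
)

```text
t: 19.95
eef_pos: [0.5117, -0.0187, 0.0626]
ee_rot: [0.999, -0.035, 0.0, -0.0]
contact_force: [-0.3, -0.4, 0.6]
grip_width: 0.0239
grip_force: 0.0
```

Call:
send_rows(
  motion=[0,0,0,0,0,0,-0.7,0,0,0,0,0,0,-0.75,0,0,0,0,0,0,-0.8,0,0,0,0,0,0,-0.85,0,0,0,0,0,0,-0.9,0,0,0,0,0,0,-1,0,0,0,0,0,0,-1,0,0,0,0,0,0,-1,0,0,0,0,0,0,-1,0,0,0,0,0,0,-1],
)

```text
t: 21.2
eef_pos: [0.5114, -0.0188, 0.0622]
ee_rot: [0.999, -0.035, 0.0, 0.0]
contact_force: [-0.5, -4.3, -1.0]
grip_width: 0.0087
grip_force: 6.0
```

The clip is gripped (8.7 mm). A side force of -4.3 N means I'm about 1 mm off, so I'll relax that and then squeeze.

Call:
send_rows(
  motion=[0,0.0005,0,0,0,0,-1,0,0.0005,0,0,0,0,-1,0,0,0,0,0,0,-1,0,0,0,0,0,0,-1,0,0,0,0,0,0,-1,0,0,0,0,0,0,-1,0,0,0,0,0,0,-1,0,0,0,0,0,0,-1,0,0,0,0,0,0,-1,0,0,0,0,0,0,-1],
)

```text
t: 22.45
eef_pos: [0.5114, -0.0197, 0.0622]
ee_rot: [0.999, -0.035, 0.0, -0.0]
contact_force: [0.7, 0.5, -2.1]
grip_width: 0.0087
grip_force: 6.0
```

Call:
send_rows(
  motion=[0,0,0,0,0,0,-1,0,0,0,0,0,0,-1,0,0,-0.005,0,0,0,-1,0,0,-0.01,0,0,0,-1,0,0,-0.02,0,0,0,-1,0,0,-0.04,0,0,0,-1,0,0,-0.04,0,0,0,-1,0,0,-0.04,0,0,0,-1,0,0,-0.04,0,0,0,-1,0,0,-0.04,0,0,0,-1],
  squeeze=40,
)

```text
t: 23.7
eef_pos: [0.511, -0.0197, 0.2995]
ee_rot: [0.999, -0.035, 0.001, -0.0]
contact_force: [0.5, -0.0, 0.3]
grip_width: 0.0092
grip_force: 40.0
```

```bash
python3 - <<'E'
from k import *
s=read_state();print(s['t'],s['eef_pos'],s['grip_width'],s['grip_force'])
e=shot('scene','scene4'); d=shot('top','top4')
for n,dd in(('scene',e),('top',d)): print([(np.round(q['at'],4).tolist(),round(q['p'],2)) for q in mark_of(n,'clip')[:2]])
uv=proj(e,s['eef_pos']);x,y=int(uv[0]),int(uv[1]);print(uv)
a=cv2.imread('pics/scene4.png')[max(0,y-40):y+60,x-50:x+50]
cv2.imwrite('pics/c6.png',cv2.resize(a,None,fx=5,fy=5,interpolation=cv2.INTER_CUBIC))
# target: over outer land, s=.311, lateral .559
v=u(-23);l=u(67)
W=.311*v+.559*l; print(W)
plan(W+[0,0,.30],-23,10)
E
```

```text
23.7 [ 0.51098789 -0.01970428  0.2994837 ] 0.009170584760997321 39.99797523021698
[([0.511, -0.0226, 0.258], 0.48)]
[]
[364.07265159 157.23658491]
[0.50469571 0.39304483 0.        ]
tilt err [-0.01 -0.11 -0.  ] h0 -94.03 dh 71.03
-0.0036,-0.0411,-0.0002,0,0,-7.1027
0.0016,-0.0412,-0.0002,0,0,-7.1027
0.0066,-0.0407,-0.0002,0,0,-7.1027
0.0116,-0.0396,-0.0002,0,0,-7.1027
0.0164,-0.0379,-0.0002,0,0,-7.1027
0.021,-0.0355,-0.0002,0,0,-7.1027
0.0252,-0.0327,-0.0002,0,0,-7.1027
0.0291,-0.0293,-0.0002,0,0,-7.1027
0.0325,-0.0255,-0.0002,0,0,-7.1027
0.0354,-0.0213,-0.0002,0,0,-7.1027
```

View pics/c6.png

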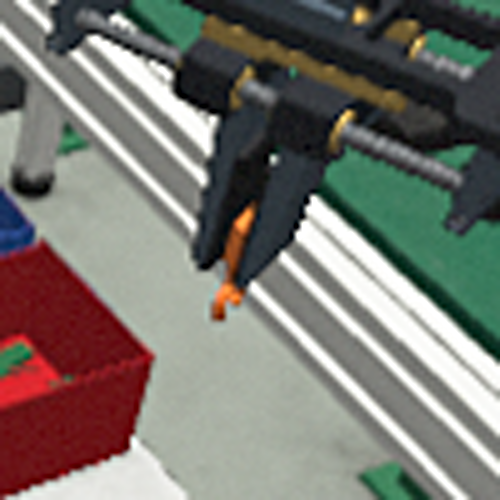

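The clip is held upright between the fingertips. I'll carry it over the axle's outer land.

Call:
send_rows(
  motion=[-0.0036,-0.0411,-0.0002,0,0,-7.1,-1,0.0016,-0.0412,-0.0002,0,0,-7.1,-1,0.0066,-0.0407,-0.0002,0,0,-7.1,-1,0.0116,-0.0396,-0.0002,0,0,-7.1,-1,0.0164,-0.0379,-0.0002,0,0,-7.1,-1,0.021,-0.0355,-0.0002,0,0,-7.1,-1,0.0252,-0.0327,-0.0002,0,0,-7.1,-1,0.0291,-0.0293,-0.0002,0,0,-7.1,-1,0.0325,-0.0255,-0.0002,0,0,-7.1,-1,0.0354,-0.0213,-0.0002,0,0,-7.1,-1],
)

```text
t: 25.15
eef_pos: [0.504, 0.3939, 0.2974]
ee_rot: [0.833, 0.553, -0.002, 0.0]
contact_force: [1.3, -0.2, -0.0]
grip_width: 0.0087
grip_force: 40.0
```

Call:
send_rows(
  motion=[0,0,0.018,0,0,0,-1,0,0,0.018,0,0,0,-1,0,0,0.018,0,0,0,-1,0,0,0.018,0,0,0,-1,0,0,0.018,0,0,0,-1,0,0,0.018,0,0,0,-1,0,0,0.018,0,0,0,-1,0,0,0.018,0,0,0,-1,0,0,0.018,0,0,0,-1,0,0,0.01,0,0,0,-1],
)

```text
t: 26.4
eef_pos: [0.5035, 0.3921, 0.1248]
ee_rot: [0.834, 0.552, -0.002, 0.0]
contact_force: [0.1, -0.0, -0.3]
grip_width: 0.0085
grip_force: 40.0
```

```bash
python3 - <<'E'
from k import *
s=read_state();print(s['t'],s['eef_pos'],s['contact_force'])
p=np.array(s['eef_pos']);print('s',p@u(-23),'lat',p@u(67))
y=R.from_quat(s['ee_rot']).as_matrix()[:,1];print(np.degrees(np.arctan2(y[1],y[0])))
d=shot('top','top5');e=shot('scene','scene5')
for n in('clip','groove_about'): print(n,[[(np.round(q['at'],4).tolist(),round(q['p'],2)) for q in mark_of(c,n)[:1]] for c in('scene','top')])
f=lambda i,x,y:cv2.resize(i[y-30:y+30,x-33:x+33],None,fx=6,fy=6,interpolation=cv2.INTER_CUBIC)
uv=proj(e,p-[0,0,.04]).astype(int);uw=proj(d,p-[0,0,.04]).astype(int)
cv2.imwrite('pics/c7.png',np.hstack([f(cv2.imread('pics/scene5.png'),*uv),f(cv2.imread('pics/top5.png'),*uw)]))
E
```

```text
26.4 [0.50350541 0.39205696 0.12480658] [ 0.14949284 -0.01866727 -0.28025754]
s 0.3102903175076878 lat 0.557625569386779
-23.02548663128695
clip [[([0.5007, 0.3916, 0.0788], 0.44)], []]
groove_about [[([0.5104, 0.3871, 0.0557], 0.8)], []]
```

View pics/c7.png

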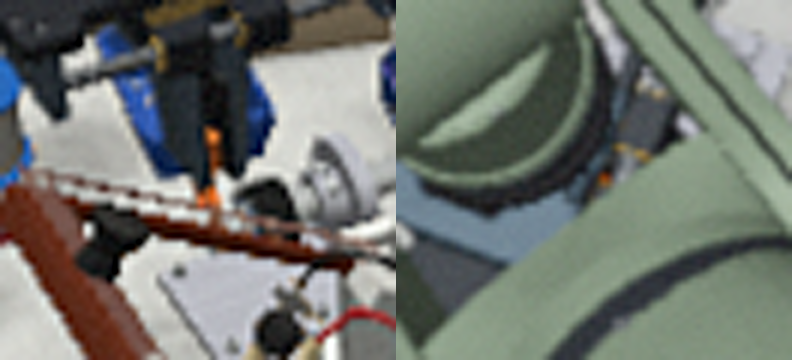

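The clip (crop (210,195)) sits just in front of the roller's dark face, above the axle. I'll lower it gently to feel for the axle.

Call:
send_rows(
  motion=[0,0,0.001,0,0,0,-1,0,0,0.001,0,0,0,-1,0,0,0.001,0,0,0,-1,0,0,0.001,0,0,0,-1,0,0,0.001,0,0,0,-1,0,0,0.0006,0,0,0,-1,0,0,0.0006,0,0,0,-1,0,0,0.0006,0,0,0,-1,0,0,0,0,0,0,-1,0,0,0,0,0,0,-1],
)

```text
t: 27.95
eef_pos: [0.5047, 0.393, 0.1205]
ee_rot: [0.834, 0.552, 0.0, -0.0]
contact_force: [-0.5, -0.1, -0.2]
grip_width: 0.0089
grip_force: 40.0
```

Call:
send_rows(
  motion=[0,0,0.0004,0,0,0,-1,0,0,0.0004,0,0,0,-1,0,0,0.0004,0,0,0,-1,0,0,0.0004,0,0,0,-1,0,0,0.0004,0,0,0,-1,0,0,0.0004,0,0,0,-1,0,0,0.0004,0,0,0,-1,0,0,0.0004,0,0,0,-1,0,0,0,0,0,0,-1,0,0,0,0,0,0,-1],
)

```text
t: 29.2
eef_pos: [0.5049, 0.3932, 0.1191]
ee_rot: [0.834, 0.552, 0.001, -0.0]
contact_force: [-1.6, -1.2, 9.6]
grip_width: 0.0089
grip_force: 40.0
```

The axle is felt at TCP z 0.119 (9.6 N). That is 1 mm high and carries a side force, so the clip is about 1.5 mm off centre. I'll ease to a light press and shift sideways.

Call:
send_rows(
  motion=[0,0,-0.0006,0,0,0,-1,0,0,-0.0006,0,0,0,-1,-0.0005,0,0,0,0,0,-1,-0.0005,0,0,0,0,0,-1,-0.0005,0,0,0,0,0,-1,0,0,0,0,0,0,-1,0,0,0,0,0,0,-1,0,0,0,0,0,0,-1,0,0,0,0,0,0,-1,0,0,0,0,0,0,-1],
)

```text
t: 30.45
eef_pos: [0.5047, 0.3919, 0.1191]
ee_rot: [0.834, 0.552, 0.001, -0.0]
contact_force: [0.1, 0.2, 6.1]
grip_width: 0.0085
grip_force: 40.0
```

Side forces are gone. Now I'll slide toward the roller under light pressure and watch for the drop.

Call:
send_rows(
  motion=[0,0.0005,0,0,0,0,-1,0,0.0005,0,0,0,0,-1,0,0.0005,0,0,0,0,-1,0,0.0005,0,0,0,0,-1,0,0.0005,0,0,0,0,-1,0,0.0005,0,0,0,0,-1,0,0.0005,0,0,0,0,-1,0,0.0005,0,0,0,0,-1,0,0,0,0,0,0,-1,0,0,0,0,0,0,-1],
)

```text
t: 31.7
eef_pos: [0.5076, 0.3896, 0.1187]
ee_rot: [0.834, 0.552, -0.0, 0.0]
contact_force: [-1.4, -2.0, 6.3]
grip_width: 0.0085
grip_force: 40.0
```

Call:
send_rows(
  motion=[-0.0005,0,0,0,0,0,-1,-0.0005,0,0,0,0,0,-1,0,0,0,0,0,0,-1,0,0,0,0,0,0,-1,0,0.0004,0,0,0,0,-1,0,0.0004,0,0,0,0,-1,0,0.0004,0,0,0,0,-1,0,0.0004,0,0,0,0,-1,0,0,0,0,0,0,-1,0,0,0,0,0,0,-1],
)

```text
t: 32.95
eef_pos: [0.5087, 0.3883, 0.1183]
ee_rot: [0.834, 0.552, -0.0, 0.0]
contact_force: [-1.5, -1.7, 4.2]
grip_width: 0.0089
grip_force: 40.0
```

Still a side force, and z is falling as it centres. I'll shift another 1 mm and continue.

Call:
send_rows(
  motion=[-0.0005,0,0,0,0,0,-1,-0.0005,0,0.0003,0,0,0,-1,0,0,0,0,0,0,-1,0,0,0,0,0,0,-1,0,0.0003,0,0,0,0,-1,0,0.0003,0,0,0,0,-1,0,0.0003,0,0,0,0,-1,0,0.0003,0,0,0,0,-1,0,0,0,0,0,0,-1,0,0,0,0,0,0,-1],
)

```text
t: 34.2
eef_pos: [0.5096, 0.387, 0.118]
ee_rot: [0.834, 0.552, -0.0, 0.0]
contact_force: [-0.4, -1.2, 2.5]
grip_width: 0.0082
grip_force: 40.0
```

Call:
send_rows(
  motion=[-0.0004,0,0.0003,0,0,0,-1,0,0.0003,0,0,0,0,-1,0,0.0003,0,0,0,0,-1,0,0.0003,0,0,0,0,-1,0,0.0003,0,0,0,0,-1,0,0.0003,0,0,0,0,-1,0,0,0,0,0,0,-1,0,0,0,0,0,0,-1,0,0,0,0,0,0,-1,0,0,0,0,0,0,-1],
)

```text
t: 35.45
eef_pos: [0.5108, 0.3862, 0.1178]
ee_rot: [0.834, 0.552, 0.0, -0.0]
contact_force: [-0.8, -1.7, 1.1]
grip_width: 0.0087
grip_force: 40.0
```

Call:
send_rows(
  motion=[-0.0003,0,0.0004,0,0,0,-1,0,0,0.0004,0,0,0,-1,0,0,0.0004,0,0,0,-1,0,0,0,0,0,0,-1,0,0,0,0,0,0,-1,0,0,0,0,0,0,-1,0,0,0,0,0,0,-1,0,0,0,0,0,0,-1,0,0,0,0,0,0,-1,0,0,0,0,0,0,-1],
)

```text
t: 36.7
eef_pos: [0.5111, 0.3857, 0.1166]
ee_rot: [0.834, 0.552, 0.0, 0.0]
contact_force: [5.2, -1.4, -0.7]
grip_width: 0.0089
grip_force: 40.0
```

The clip is entering the groove: z fell freely, and the outer wall pushes it inward with 5 N. I'll shift 1.2 mm inward and feel again.

Call:
send_rows(
  motion=[0,0.0004,0,0,0,0,-1,0,0.0004,0,0,0,0,-1,0,0.0004,0,0,0,0,-1,0,0,0,0,0,0,-1,0,0,0,0,0,0,-1,0,0,0.0004,0,0,0,-1,0,0,0.0004,0,0,0,-1,0,0,0.0004,0,0,0,-1,0,0,0,0,0,0,-1,0,0,0,0,0,0,-1],
)

```text
t: 37.95
eef_pos: [0.5116, 0.3854, 0.1154]
ee_rot: [0.834, 0.552, -0.0, -0.0]
contact_force: [1.2, -0.4, -1.2]
grip_width: 0.0086
grip_force: 40.0
```

Side force is nearly gone and z is 0.1154 (groove depth). I'll centre another 0.5 mm and press gently.

Call:
send_rows(
  motion=[0,0.0005,0,0,0,0,-1,0,0,0.0004,0,0,0,-1,0,0,0.0004,0,0,0,-1,0,0,0.0004,0,0,0,-1,0,0,0.0004,0,0,0,-1,0,0,0.0004,0,0,0,-1,0,0,0,0,0,0,-1,0,0,0,0,0,0,-1,0,0,0,0,0,0,-1,0,0,0,0,0,0,-1],
)

```text
t: 39.2
eef_pos: [0.5124, 0.385, 0.1139]
ee_rot: [0.834, 0.552, 0.0, 0.0]
contact_force: [-1.1, -2.2, 5.3]
grip_width: 0.0089
grip_force: 40.0
```

Call:
send_rows(
  motion=[-0.0005,0,0.0004,0,0,0,-1,0,0,0.0004,0,0,0,-1,0,0,0.0004,0,0,0,-1,0,0,0.0004,0,0,0,-1,0,0,0,0,0,0,-1,0,0,0,0,0,0,-1,0,0,0,0,0,0,-1,0,0,0,0,0,0,-1,0,0,0,0,0,0,-1,0,0,0,0,0,0,-1],
)

```text
t: 40.45
eef_pos: [0.5127, 0.3847, 0.1128]
ee_rot: [0.834, 0.552, 0.001, 0.0]
contact_force: [0.1, -2.4, 5.9]
grip_width: 0.0086
grip_force: 40.0
```

Call:
send_rows(
  motion=[-0.0005,0,0.0005,0,0,0,-1,0,0,0.0005,0,0,0,-1,0,0,0.0005,0,0,0,-1,0,0,0.0005,0,0,0,-1,0,0,0,0,0,0,-1,0,0,0,0,0,0,-1,0,0,0,0,0,0,-1,0,0,0,0,0,0,-1,0,0,0,0,0,0,-1,0,0,0,0,0,0,-1],
)

```text
t: 41.7
eef_pos: [0.5129, 0.3845, 0.1109]
ee_rot: [0.834, 0.552, 0.001, 0.0]
contact_force: [-0.1, -1.6, 6.2]
grip_width: 0.0087
grip_force: 40.0
```

Going down at a steady 6 N, so I'll keep on.

Call:
send_rows(
  motion=[-0.0004,0,0.0005,0,0,0,-1,0,0,0.0005,0,0,0,-1,0,0,0.0005,0,0,0,-1,0,0,0.0005,0,0,0,-1,0,0,0,0,0,0,-1,0,0,0,0,0,0,-1,0,0,0,0,0,0,-1,0,0,0,0,0,0,-1,0,0,0,0,0,0,-1,0,0,0,0,0,0,-1],
)

```text
t: 42.95
eef_pos: [0.5117, 0.3841, 0.1083]
ee_rot: [0.834, 0.552, 0.0, -0.0]
contact_force: [1.1, 2.9, -2.7]
grip_width: 0.0088
grip_force: 40.0
```

It has snapped past the lips: the clip now pulls the tool down. I'll follow it down to the hard stop, easing the side force.

Call:
send_rows(
  motion=[0.0005,0,0.0005,0,0,0,-1,0,0,0.0005,0,0,0,-1,0,0,0.0005,0,0,0,-1,0,0,0.0005,0,0,0,-1,0,0,0.0005,0,0,0,-1,0,0,0.0005,0,0,0,-1,0,0,0.0005,0,0,0,-1,0,0,0.0005,0,0,0,-1,0,0,0,0,0,0,-1,0,0,0,0,0,0,-1],
)

```text
t: 44.2
eef_pos: [0.5119, 0.3843, 0.1041]
ee_rot: [0.834, 0.552, 0.0, -0.0]
contact_force: [-0.2, 1.7, -3.5]
grip_width: 0.0092
grip_force: 40.0
```

Call:
send_rows(
  motion=[0.0003,0,0.0004,0,0,0,-1,0,0,0.0004,0,0,0,-1,0,0,0.0004,0,0,0,-1,0,0,0.0004,0,0,0,-1,0,0,0.0004,0,0,0,-1,0,0,0,0,0,0,-1,0,0,0,0,0,0,-1,0,0,0,0,0,0,-1,0,0,0,0,0,0,-1,0,0,0,0,0,0,-1],
)

```text
t: 45.45
eef_pos: [0.5121, 0.3845, 0.1029]
ee_rot: [0.834, 0.552, 0.0, 0.0]
contact_force: [-1.0, -0.0, 6.1]
grip_width: 0.0086
grip_force: 40.0
```

Hard stop at z 0.1029, exactly as predicted for fully home. I'll unload, open a little and lift straight up.

Call:
send_rows(
  motion=[0,0,-0.001,0,0,0,-1,0,0,0,0,0,0,-1,0,0,0,0,0,0,-0.6,0,0,0,0,0,0,-0.45,0,0,0,0,0,0,-0.4,0,0,0,0,0,0,-0.4,0,0,0,0,0,0,-0.4,0,0,0,0,0,0,-0.4,0,0,-0.003,0,0,0,-0.4,0,0,-0.006,0,0,0,-0.4],
)

```text
t: 46.7
eef_pos: [0.5119, 0.3846, 0.112]
ee_rot: [0.834, 0.552, -0.0, -0.0]
contact_force: [-0.7, -0.6, -0.3]
grip_width: 0.0274
grip_force: 0.0
```

Call:
send_rows(
  motion=[0,0,-0.01,0,0,0,-0.4,0,0,-0.02,0,0,0,-0.4,0,0,-0.025,0,0,0,-0.4,0,0,-0.025,0,0,0,-0.4,0,-0.02,-0.025,0,0,0,-0.4,0,-0.03,-0.025,0,0,0,-0.4,0,-0.04,-0.025,0,0,0,-0.4,0,-0.04,-0.025,0,0,0,-0.4,0,-0.04,-0.02,0,0,0,-0.4,0,-0.02,0,0,0,0,-0.4],
)

```text
t: 47.95
eef_pos: [0.3361, 0.4601, 0.3144]
ee_rot: [0.834, 0.552, 0.002, -0.001]
contact_force: [0.2, 0.4, 0.0]
grip_width: 0.0271
grip_force: 0.0
```

```bash
python3 - <<'E'
from k import *
s=read_state();print(s['t'],s['eef_pos'],s['contact_force'],s['grip_width'])
d=shot('top','top6');e=shot('scene','scene6')
print([[(np.round(q['at'],4).tolist(),round(q['p'],2)) for q in mark_of(c,'clip')[:1]] for c in('scene','top')])
f=lambda i,x,y:cv2.resize(i[y-30:y+30,x-33:x+33],None,fx=6,fy=6,interpolation=cv2.INTER_CUBIC)
p=[.512,.3845,.07]
cv2.imwrite('pics/c8.png',np.hstack([f(cv2.imread('pics/scene6.png'),*proj(e,p).astype(int)),f(cv2.imread('pics/top6.png'),*proj(d,p).astype(int))]))
E
```

```text
47.95 [0.3360739  0.46005756 0.31438209] [0.17981878 0.39334848 0.0335115 ] 0.027116054330651486
[[([0.5084, 0.3832, 0.0603], 0.5)], [([0.5117, 0.3851, 0.0548], 0.36)]]
```

View pics/c8.png

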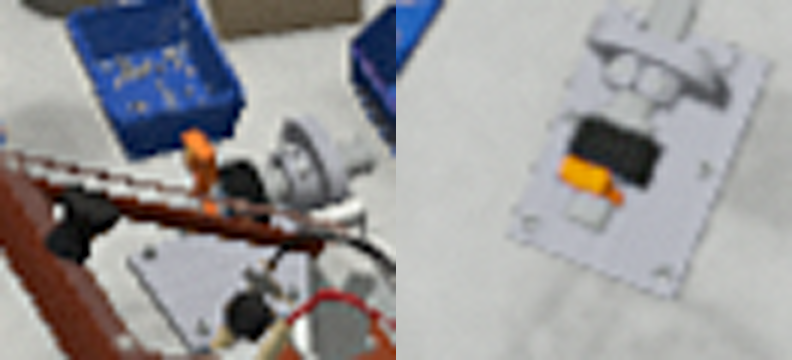

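The clip stands upright on the axle directly in front of the roller (top crop about (588,175)), the roller is home and the gripper is clear. Handing in.

```bash
python3 -c "
from bench import *
print(finish_job())"
```

```text
the job is handed in; nothing more can be done
None
```

The roller is pushed back against its collar, and the orange clip is snapped fully home in the groove in front of it and released. The blue clip and the things round about were not touched, and I handed the job in at about 48 s; no verdict came back.

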